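Put the servos away in their plywood trays

TASK

Put the four servos away in the plywood trays: the smallest in the smallest tray, the largest in the large single tray, and one of the two middle-sized ones in each compartment of the long tray. Each should stand upright on the floor of its compartment, lined up with the tray's length, either way round. Leave the black power block, the battery holder and the gear motor where they lie.

Things in the scene. Friction and masses are not known exactly. Their poses are not given: they have to be found in the camera images.
- servo_small: The smallest black servo: case with a thin ear at each end and a white round horn on top near one end. Case 30 long x 14 wide x 28 high; 42 long over the ears (3 thick, centred 21 up, within the case width); horn 13 across, 7.5 off the middle, top 34 up. About 25 g. Origin: centre of the case underside; x along its length to the horn end, z up. Starts upright. Sizes in mm.
- servo_mid_1: One of two equal middle-sized: black servo: case with a thin ear at each end and a white round horn on top near one end. Case 46 long x 22 wide x 40 high; 60 long over the ears (3 thick, centred 29 up, within the case width); horn 21 across, 11.5 off the middle, top 46 up. About 65 g. Origin: centre of the case underside; x along its length to the horn end, z up. Starts upright. Sizes in mm.
- servo_mid_2: Other of two equal middle-sized: black servo: case with a thin ear at each end and a white round horn on top near one end. Case 46 long x 22 wide x 40 high; 60 long over the ears (3 thick, centred 29 up, within the case width); horn 21 across, 11.5 off the middle, top 46 up. About 65 g. Origin: centre of the case underside; x along its length to the horn end, z up. Starts upright. Sizes in mm.
- servo_large: The largest black servo: case with a thin ear at each end and a white round horn on top near one end. Case 60 long x 30 wide x 48 high; 78 long over the ears (3 thick, centred 36 up, within the case width); horn 28 across, 15 off the middle, top 54 up. About 160 g. Origin: centre of the case underside; x along its length to the horn end, z up. Starts upright. Sizes in mm.
- tray_small: The smallest plywood tray, one compartment, open on top. Outside 56 long x 40 wide x 12 high, walls and floor 4 thick, compartment 48 x 32 and 8 deep. Origin at the centre of its underside on the table, x along its length, y across, z up. Screwed down, does not move. Sizes in mm.
- tray_long: The long, narrow plywood tray with two equal compartments end to end, open on top. Outside 148 long x 48 wide x 12 high, walls, floor and divider 4 thick; each compartment 68 x 40 and 8 deep, their centres at x = -36 and x = +36. Origin at the centre of its underside on the table, x along its length, y across, z up. Screwed down, does not move. Sizes in mm.
- tray_large: The large single-compartment plywood tray, open on top. Outside 86 long x 56 wide x 12 high, walls and floor 4 thick, compartment 78 x 48 and 8 deep. Origin at the centre of its underside on the table, x along its length, y across, z up. Screwed down, does not move. Sizes in mm.
- power_block: Not a servo: a plain black block, 46 x 24 x 30 high, with a grey label on top, no ears and no horn. Loose, 80 g. Origin at the centre of its underside, x along its length. Sizes in mm.
- battery_holder: Not a servo: a low black open holder with two bare steel cells lying in it, 58 x 33 x 16 high. Loose, 60 g. Origin at the centre of its underside, x along its length. Sizes in mm.
- gear_motor: Not a servo: a small yellow gear motor with a round steel can at one end and a white cross shaft, 64 long, 22 wide (36 over the shaft), 19 high. Loose, 40 g. Origin at the underside near its middle, x along its length towards the can. Sizes in mm.
Things that resemble listed ones, but are neither listed nor needed, are in the scene too. Leave any turquoise look-alike of the tray_long alone.

How it is judged:
At the end, for the whole second after the job is handed in: Servos stand released, at rest, each in its own compartment: within 10.5 mm of its centre (13 mm along the long tray), underside within 3.5 mm of the floor, tilt under 0.12 rad, length within 0.44 rad of the tray's. Power block, battery holder, gear motor within 20 mm of their start (x of servo_small in the frame of tray_small between -0.0105 and 0.0105 m and y of servo_small in the frame of tray_small between -0.0105 and 0.0105 m and z of servo_small in the frame of tray_small between 0.001 and 0.0075 m and angle between each of servo_small, servo_large's own z axis and vertical below 0.12 rad and angle between the x axis of servo_small and the x axis of tray_small, either way round below 0.44 rad and linear speed of each of servo_small, servo_large below 0.02 m/s and angular speed of each of servo_small, servo_large below 0.2 rad/s and x of servo_large in the frame of tray_large between -0.0105 and 0.0105 m and y of servo_large in the frame of tray_large between -0.0105 and 0.0105 m and z of servo_large in the frame of tray_large between 0.001 and 0.0075 m and angle between the x axis of servo_large and the x axis of tray_large, either way round below 0.44 rad and (((x of servo_mid_1 in the frame of tray_long between -0.049 and -0.023 m and y of servo_mid_1 in the frame of tray_long between -0.0105 and 0.0105 m and z of servo_mid_1 in the frame of tray_long between 0.001 and 0.0075 m and angle between servo_mid_1's own z axis and vertical below 0.12 rad and angle between the x axis of servo_mid_1 and the x axis of tray_long, either way round below 0.44 rad and linear speed of servo_mid_1 below 0.02 m/s and angular speed of servo_mid_1 below 0.2 rad/s) and (x of servo_mid_2 in the frame of tray_long between 0.023 and 0.049 m and y of servo_mid_2 in the frame of tray_long between -0.0105 and 0.0105 m and z of servo_mid_2 in the frame of tray_long between 0.001 and 0.0075 m and angle between servo_mid_2's own z axis and vertical below 0.12 rad and angle between the x axis of servo_mid_2 and the x axis of tray_long, either way round below 0.44 rad and linear speed of servo_mid_2 below 0.02 m/s and angular speed of servo_mid_2 below 0.2 rad/s)) or ((x of servo_mid_2 in the frame of tray_long between -0.049 and -0.023 m and y of servo_mid_2 in the frame of tray_long between -0.0105 and 0.0105 m and z of servo_mid_2 in the frame of tray_long between 0.001 and 0.0075 m and angle between servo_mid_2's own z axis and vertical below 0.12 rad and angle between the x axis of servo_mid_2 and the x axis of tray_long, either way round below 0.44 rad and linear speed of servo_mid_2 below 0.02 m/s and angular speed of servo_mid_2 below 0.2 rad/s) and (x of servo_mid_1 in the frame of tray_long between 0.023 and 0.049 m and y of servo_mid_1 in the frame of tray_long between -0.0105 and 0.0105 m and z of servo_mid_1 in the frame of tray_long between 0.001 and 0.0075 m and angle between servo_mid_1's own z axis and vertical below 0.12 rad and angle between the x axis of servo_mid_1 and the x axis of tray_long, either way round below 0.44 rad and linear speed of servo_mid_1 below 0.02 m/s and angular speed of servo_mid_1 below 0.2 rad/s))) and distance of each of power_block, battery_holder, gear_motor from where it was at the start of the episode below 0.02 m); the robot touches nothing.
It fails at once if the power block, the battery holder or the gear motor is moved by 20 mm or more (distance of any of power_block, battery_holder, gear_motor from where it was at the start of the episode above 0.02 m).
It also fails if it takes over 112 s, if anything falls off the work surface, if the arm or the gripper's body presses on something with over 40 N, if the wrist force passes 120 N, or if a joint passes its speed limit or range.

ROBOT

A 6-joint arm with a two-finger parallel gripper is mounted at the origin on the work surface. World frame = base frame: x ahead of the robot, y to its left, z up, the work surface at z = 0. Lengths are in m, angles in rad, forces in N, time in s.
With the tool pointing down it reaches from about 0.275 to 0.725 m from the base axis. Payload 5.6 kg.
Tool frame: the origin (TCP) lies on the centre line of the jaws, within the pads' length; the fingertips stand 14 mm ahead of it and the grasp point (between the pads) lies 5 mm behind it (arm.finger_overhang is the distance from the TCP to the fingertips, in m); x points along the fingers, z is the direction in which the jaws open and shut, and the axes are right-handed (so a half turn about x gives the same grasp; the last joint's range is limited). The gripper opens to 85 mm and grips with 20 to 120 N. Pads are 22 mm wide; open, the fingers measure 114 mm over their backs; the gripper's body (76 mm by 85 mm) begins 54 mm behind the grasp point. The pads swing forward as they close: fully open they stand 13 mm farther back than shut.
Start: joints at [-0.954, 0.255, 0.108, 0, -1.424, -0.285], TCP at [0.179, -0.52, 0.245] pointing down, gripper open.
Joint ranges: [-2.95, 2.95], [-1.21, 1.97], [-1.09, 1.5], [-2.87, 1.71], [-2.94, -0.07], [-3.05, 3.05]. Speed limits (rad/s): [2.57, 2.57, 3.14, 3.14, 3.14, 3.14].

INTERFACE

Orientations are given as a 3x3 rotation matrix whose columns are the frame's x, y, z axes.
In Python, from plant import arm gives the robot as it stands.
- The arm moves only by the tool move_arm, never from a script. Its argument "targets" is a list of rows, each a list of 6 numbers: the shift along the world's x, y, z as a fraction of full scale, then the turn, a rotation vector about the world's x, y, z as a fraction of full scale. A call has 1 to 10 rows; each row is the pose to reach, as a shift and turn from the pose commanded when the call began; what a row does not reach only later rows make up. Full scale, the value 1, is 1 m for a shift and 90 degrees for a turn. A row lasts 1/10 s, in which the tool goes at most 50 mm and 8.59 degrees, less where a joint would pass 70% of its speed; a pose out of reach is approached as far as the arm can. A call with a number of a shift or a turn outside -1 to 1 is refused whole. A call with a gripper value outside its range is refused whole. "claw" is the gripper's target within -1 to 1 (shut at 1, half-way at 0, fully open at -1), set as the call begins (left out, the last holds). The fingers move at their own pace and stop on an object; the grip force is fixed at half the most. Time passes only in rows, so rows that repeat a pose let the fingers close. It gives the time, the measured TCP pose, the force and the opening at its end, in the units of the state.
- arm.sense(): the state, without advancing time (a new reading comes with each control period).
- arm.read_camera(name): name is "scene" or "top"; returns (picture, depth): 420x560x3 uint8, red, green, blue; 420x560 float32, m along the optical axis (not along the pixel's ray), 0 where there is no reading.
- arm.calibration(name): a dict with "fov_y" (degrees; the focal length in pixels is half the picture's height over the tangent of half this angle, whatever the lens; pixels are square), "cx", "cy" (the principal point, pixels), "rvec" (rotation vector, rad) and "tvec" (3), from world to camera coordinates, as OpenCV has them. Camera axes: x right, y down, z forward; pixel columns grow to the right and rows downward; lengths in m; the calibration is good to about 2 mm. A picture is of the moment at which its call begins. calibration takes no time and is no camera call.
- arm.finish_job(): hands the job in, once; it reports no verdict.
The state is a dict: "t": time; "joints": joint angles; "joint_velocities": joint speeds; "joint_torque": joint torques, N m; "tool_pos": TCP position; "eef_rot": TCP orientation; "wrist_force": force on the tool from outside, world axes, zero at the start; "torque": the same for the moment, N m; "opening": finger opening in m.
Only numpy, scipy, OpenCV 4.12 (cv2) and the standard library are available. Lean on these libraries where they do the work, as an engineer would, in place of code of your own. Each camera call takes 0.05 s, during which the arm holds its last target.

## Working session

There is one attempt and no reset: what is moved stays moved. The work goes in short steps, Python scripts to look and compute and a tool call to move; the robot and the scene stay as the last step left them, time stands still between calls to the robot, and variables do not carry over. Pictures are saved under pics/ and viewed, and the job is handed in when it is done.

Besides the shell and the picture viewer there is one more tool, called as name(argument=value, ...), one argument or row to a line, values as JSON. move_arm: Moves the arm, as the interface text tells. Its arguments: {"type":"object","properties":{"targets":{"type":"array","items":{"type":"array","items":{"type":"number","minimum":-1,"maximum":1}}},"claw":{"type":"number"}},"required":["targets"]}

```bash
ls; mkdir -p pics; cat > h.py <<'E'
import numpy as np,cv2
from plant import arm
def cal(n):
    c=arm.calibration(n);f=210/np.tan(np.radians(c['fov_y'])/2)
    K=np.array([[f,0,c['cx']],[0,f,c['cy']],[0,0,1]]);R,_=cv2.Rodrigues(np.array(c['rvec'],float));return K,R,np.array(c['tvec'],float).ravel(),c
def pix2z(n,pts,z):
    K,R,t,c=cal(n);C=-R.T@t;o=[]
    for u,v in pts:
        d=R.T@np.linalg.solve(K,[u,v,1]);o.append(C+d*(z-C[2])/d[2])
    return np.array(o)
def proj(n,P):
    K,R,t,c=cal(n);q=(K@(R@np.atleast_2d(P).T+t[:,None])).T;return q[:,:2]/q[:,2:]
def cloud(n,dep):
    K,R,t,c=cal(n);v,u=np.mgrid[:420,:560];p=np.stack([(u-K[0,2])/K[0,0]*dep,(v-K[1,2])/K[1,1]*dep,dep],-1)
    return (p-t)@R
E
python3 - <<'E'
from h import *
for n in('scene','top'):
    im,d=arm.read_camera(n);np.savez(f'{n}0.npz',im=im,d=d)
    cv2.imwrite(f'pics/{n}0.png',im[:,:,::-1]);K,R,t,c=cal(n);print(n,c,-R.T@t)
s=arm.sense();print(s)
E
```

```text
pics
scene {'fov_y': 57.806945715982856, 'cx': 277.0098549025452, 'cy': 208.0774074129686, 'rvec': array([ 1.19861189,  2.22458318, -1.07132435]), 'tvec': array([ 0.28715837, -0.20843688,  1.11637752])} [0.9855263  0.32270607 0.54479661]
top {'fov_y': 50.75703567446286, 'cx': 273.92667727094283, 'cy': 217.9810769262779, 'rvec': array([ 2.14345103, -2.19357739,  0.06078338]), 'tvec': array([0.01397872, 0.47886533, 1.08343533])} [ 0.39022692 -0.02288762  1.11827484]
{'t': 0.1, 'joints': array([-9.54388754e-01,  2.55677596e-01,  1.07124590e-01, -4.05040696e-04,
       -1.42390772e+00, -2.84568792e-01]), 'joint_velocities': array([-0.00023735, -0.00056536,  0.00269458,  0.00069129, -0.00118804,
       -0.00077615]), 'joint_torque': array([-4.14336464e-03, -3.87603128e+01,  2.38473362e+01,  5.37793189e+00,
       -3.78623401e-03, -1.92338041e-05]), 'tool_pos': array([ 0.17907124, -0.51958419,  0.24449053]), 'eef_rot': array([[-6.35258398e-04, -9.45464294e-01, -3.25725137e-01],
       [ 1.58971211e-03, -3.25725746e-01,  9.45462961e-01],
       [-9.99998535e-01,  8.28040909e-05,  1.70993605e-03]]), 'wrist_force': array([ 0.45759897,  0.06225521, -0.00591327]), 'torque': array([ 0.01625253, -0.00624107,  0.00970112]), 'opening': 0.08535423032551999}
```

View pics/top0.png

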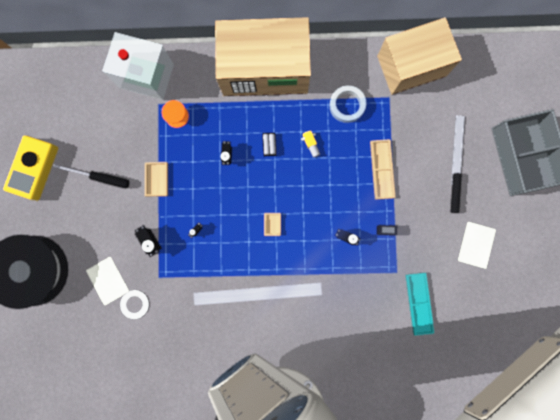

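View pics/scene0.png

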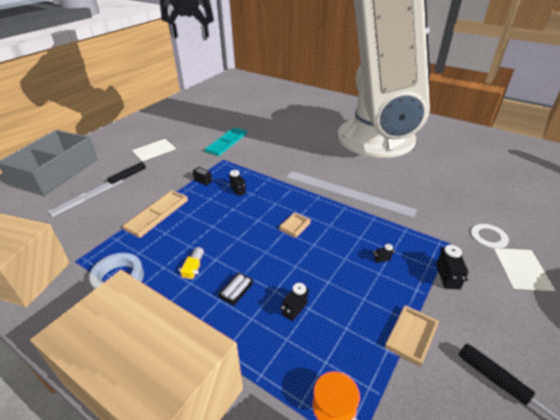

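The top view shows the servos at about (148,241) for the largest, (195,230) for the smallest, and (226,153) and (350,238) for the two middle ones. The trays are at (156,179) large, (272,224) small and (383,169) long. The block at (387,230) has no horn, and the turquoise look-alike is at (420,303). I'll enlarge these to confirm and measure.

```bash
python3 - <<'E'
from h import *
im=np.load('top0.npz')['im'][:,:,::-1]
def crop(im,u,v,w=44,s=8):
    c=im[v-w//2:v+w//2,u-w//2:u+w//2];c=cv2.resize(c,None,fx=s,fy=s,interpolation=cv2.INTER_CUBIC)
    for k in range(0,w,10):
        cv2.putText(c,str(u-w//2+k),(k*s,9),0,.33,(0,255,255));cv2.putText(c,str(v-w//2+k),(0,k*s+9),0,.33,(0,255,0));cv2.line(c,(k*s,12),(k*s,18),(0,255,255));cv2.line(c,(22,k*s),(28,k*s),(0,255,0))
    return c
L=[(148,241),(195,230),(226,153),(350,238),(387,230),(272,224)]
a=[crop(im,*p,w=32,s=8) for p in L]
cv2.imwrite('pics/c0.png',np.vstack([np.hstack(a[:3]),np.hstack(a[3:])]))
L=[(156,179),(383,169)]
cv2.imwrite('pics/c1.png',np.hstack([crop(im,*p,w=66,s=6) for p in L]))
im=np.load('scene0.npz')['im'][:,:,::-1]
L=[(452,266),(384,252),(294,300),(237,182),(203,176),(294,225)]
a=[crop(im,*p,w=50,s=5) for p in L]
cv2.imwrite('pics/c2.png',np.vstack([np.hstack(a[:3]),np.hstack(a[3:])]))
E
```

```text
(no output)
```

View pics/c0.png

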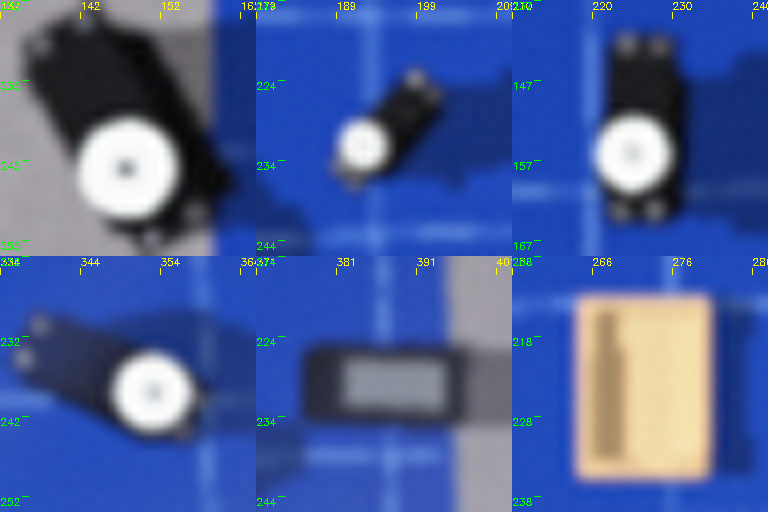

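View pics/c1.png

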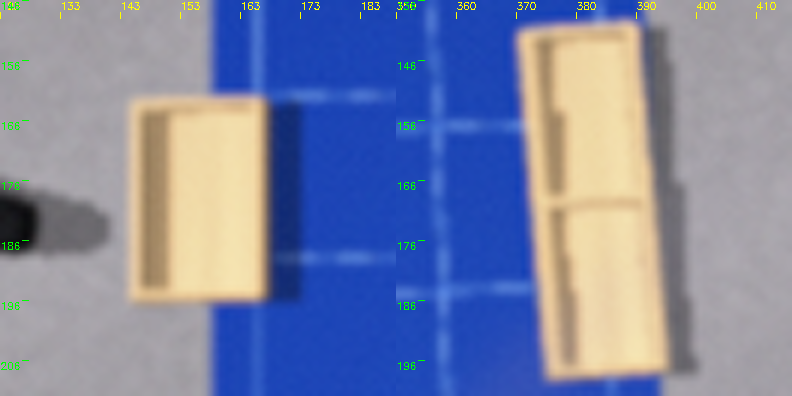

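View pics/c2.png

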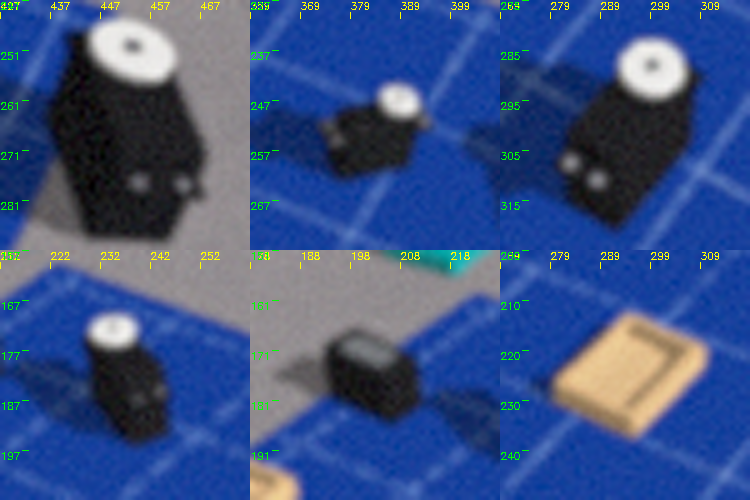

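```bash
cat > m.py <<'E'
from h import *
from scipy import ndimage as nd
def horns(n,im,guess,zs):
    out=[]
    g=im.min(2).astype(float)
    for (u,v),z in zip(guess,zs):
        w=9;r=g[v-w:v+w+1,u-w:u+w+1];m=np.clip(r-120,0,110)
        lab,k=nd.label(m>0);l=lab[w,w]; m=m*(lab==l)
        cy,cx=nd.center_of_mass(m);out.append(pix2z(n,[(u-w+cx,v-w+cy)],z)[0])
    return np.array(out)
E
python3 - <<'E'
from m import *
names=['L','S','M1','M2'];zt=[.054,.034,.046,.046];ze=[.0375,.0225,.0305,.0305]
t=np.load('top0.npz');s=np.load('scene0.npz')
h1=horns('top',t['im'],[(148,246),(192,232),(225,156),(353,239)],zt)
h2=horns('scene',s['im'],[(452,250),(388,247),(299,288),(234,173)],zt)
f=lambda o,p,s:np.array([o[0]+(p[0]+.5)/s-.5,o[1]+(p[1]+.5)/s-.5])
scr=[((132,225),(64,34),(174.5,226)),((179,214),(170.5,87.5),(88.5,176.5)),((210,137),(131.5,45),(126,210)),((334,222),(31.5,86),(192,159))]
off=[.015,.0075,.0115,.0115]
for i,n in enumerate(names):
    o,a,b=scr[i];A,B=pix2z('top',[f(o,a,8),f(o,b,8)],ze[i])
    d=(B-A)[:2];L=np.linalg.norm(d);ang=np.arctan2(d[1],d[0]);e=d/L
    print(n,'horn top',h1[i].round(4),'scene',h2[i].round(4),'yaw',np.degrees(ang).round(1),'L',L.round(4),'ctr from screws',((A+B)/2)[:2].round(4),'from horn',(h1[i][:2]-off[i]*e).round(4), (h2[i][:2]-off[i]*e).round(4))
tr={'small':((256,208),8,[(576-512,296-256),(711-512,296-256),(711-512,478-256),(577-512,478-256)]),
'large':((123,146),6,[(132,98),(268,97),(269,300),(130,300)]),
'long':((350,136),6,[(517-396,30),(640-396,20),(668-396,372),(547-396,379)])}
for k,(o,sc,c) in tr.items():
    P=pix2z('top',[f(o,q,sc) for q in c],.012)[:,:2]
    d=P[0]+P[1]-P[2]-P[3];print(k,P.mean(0).round(4),'yaw',np.degrees(np.arctan2(d[1],d[0])).round(1),'len',np.linalg.norm(d)/2,'wid',np.linalg.norm(P[0]+P[3]-P[1]-P[2])/2)
# depth cross-check of trays and other objects
for nme,dd in(('top',t['d']),('scene',s['d'])):
    c=cloud(nme,dd);print(nme,'table z',np.median(c[np.abs(c[...,2])<.01][:,2]))
    for nm,p in zip(names,h1):
        q=c[(np.hypot(c[...,0]-p[0],c[...,1]-p[1])<.008)&(c[...,2]>.02)];print(nm,len(q),np.median(q,0).round(4) if len(q) else '')
print(pix2z('top',[(387,230),(226,153),(269,145),(312,144),(258,294)],.03).round(3))
E
```

```text
L horn top [0.4146 0.312  0.054 ] scene [0.4133 0.3118 0.054 ] yaw -150.2 L 0.0689 ctr from screws [0.429 0.317] from horn [0.4276 0.3195] [0.4263 0.3193]
S horn top [0.4489 0.2056 0.034 ] scene [0.4476 0.2073 0.034 ] yaw 136.4 L 0.0375 ctr from screws [0.4534 0.2006] from horn [0.4543 0.2004] [0.453  0.2022]
M1 horn top [0.6337 0.1206 0.046 ] scene [0.6325 0.1221 0.046 ] yaw 177.3 L 0.0524 ctr from screws [0.6455 0.1198] from horn [0.6452 0.12  ] [0.644  0.1215]
M2 horn top [ 0.4226 -0.1862  0.046 ] scene [ 0.4216 -0.1841  0.046 ] yaw -116.0 L 0.0535 ctr from screws [ 0.4275 -0.1764] from horn [ 0.4276 -0.1759] [ 0.4266 -0.1737]
small [0.4649 0.0082] yaw -1.1 len 0.05712038222017646 wid 0.04214064511965765
large [0.5872 0.3011] yaw -0.2 len 0.08674780267927634 wid 0.05869202074194981
long [ 0.5971 -0.2724] yaw 2.3 len 0.1490195798033549 wid 0.05101266638567314
top table z -0.00044869251998275476
L 33 [0.4135 0.3129 0.0533]
S 35 [0.4483 0.2051 0.0318]
M1 33 [0.6335 0.1202 0.0451]
M2 33 [ 0.4236 -0.1872  0.0457]
scene table z 2.675897977802481e-05
L 46 [0.4141 0.3118 0.054 ]
S 59 [0.4505 0.2073 0.0293]
M1 62 [0.6347 0.1208 0.046 ]
M2 27 [ 0.4233 -0.1864  0.0454]
[[ 0.442 -0.273  0.03 ]
 [ 0.644  0.119  0.03 ]
 [ 0.662  0.011  0.03 ]
 [ 0.661 -0.096  0.03 ]
 [ 0.293  0.046  0.03 ]]
```

Everything matches the listed sizes. The large, small and two middle servos all have a horn and ears. The power block at (387,230) has only a grey label. Starting with the large servo: TCP target (0.428, 0.3185), jaws at yaw 120°.

move_arm(
  targets=[
    [0.05,0.17,0,0,0,0.1],
    [0.249,0.838,0,0,0,0.12],
    [0.249,0.838,0,0,0,0.12],
    [0.249,0.838,0,0,0,0.12],
    [0.249,0.838,0,0,0,0.12],
    [0.249,0.838,0,0,0,0.12],
    [0.249,0.838,0,0,0,0.12],
    [0.249,0.838,0,0,0,0.12],
    [0.249,0.838,0,0,0,0.12],
    [0.249,0.838,0,0,0,0.12],
  ],
  claw=-0.6,
)

```text
t: 1.1
tool_pos: [0.3212, -0.0387, 0.2454]
eef_rot: [[0.001, -0.867, -0.497], [0.0, -0.497, 0.867], [-1.0, -0.001, -0.0]]
wrist_force: [2.1, -0.2, -0.0]
opening: 0.068
```

move_arm(
  targets=[
    [0.1,0.34,0,0,0,0],
    [0.1,0.34,0,0,0,0],
    [0.1,0.34,0,0,0,0],
    [0.1,0.34,0,0,0,0],
    [0.1,0.34,0,0,0,0],
    [0.1,0.34,0,0,0,0],
    [0.1,0.34,0,0,0,0],
    [0.1,0.34,0,0,0,0],
    [0.1,0.34,0,0,0,0],
    [0.1,0.34,0,0,0,0],
  ],
)

```text
t: 2.1
tool_pos: [0.4212, 0.2986, 0.2451]
eef_rot: [[-0.0, -0.868, -0.497], [-0.001, -0.497, 0.868], [-1.0, 0.001, -0.0]]
wrist_force: [-0.5, -0.4, 0.7]
opening: 0.0683
```

move_arm(
  targets=[
    [0.007,0.02,-0.04,0,0,0],
    [0.007,0.02,-0.09,0,0,0],
    [0.007,0.02,-0.13,0,0,0],
    [0.007,0.02,-0.15,0,0,0],
    [0.007,0.02,-0.15,0,0,0],
    [0.007,0.02,-0.15,0,0,0],
  ],
)

```text
t: 2.7
tool_pos: [0.4291, 0.3188, 0.0968]
eef_rot: [[0.001, -0.868, -0.497], [0.001, -0.497, 0.868], [-1.0, -0.002, -0.0]]
wrist_force: [-0.0, 0.5, 1.3]
opening: 0.0685
```

```bash
cat > look.py <<'E'
import sys
from h import *
n,u,v,w,tag=sys.argv[1],*map(int,sys.argv[2:5]),sys.argv[5]
im,d=arm.read_camera(n);np.savez(f'{n}_{tag}.npz',im=im,d=d)
u0,v0=max(0,u-w),max(0,v-w*3//4);c=im[v0:v+w*3//4,u0:u+w,::-1];s=700/c.shape[1]
c=cv2.resize(c,None,fx=s,fy=min(s,600/c.shape[0]),interpolation=cv2.INTER_CUBIC);cv2.imwrite(f'pics/{tag}_{n}.png',c)
print(u0,v0,s,arm.sense()['tool_pos'])
E
python3 look.py scene 452 250 60 a
```

```text
392 205 5.833333333333333 [0.42947494 0.3194949  0.09747627]
```

View pics/a_scene.png

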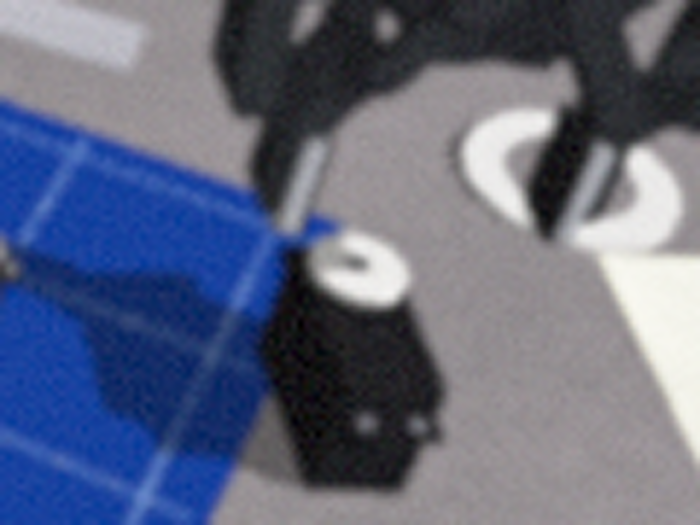

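The fingers straddle the large servo with its horn at crop (360,265). Descending and closing.

move_arm(
  targets=[
    [-0.001,-0.001,-0.03,0,0,0],
    [-0.001,-0.001,-0.055,0,0,0],
    [-0.001,-0.001,-0.069,0,0,0],
    [-0.001,-0.001,-0.069,0,0,0],
    [-0.001,-0.001,-0.069,0,0,0],
  ],
)

```text
t: 3.25
tool_pos: [0.4285, 0.3191, 0.0282]
eef_rot: [[0.002, -0.868, -0.497], [0.002, -0.497, 0.868], [-1.0, -0.003, 0.001]]
wrist_force: [-0.2, 0.2, 0.1]
opening: 0.0683
```

move_arm(
  targets=[
    [0,0,0,0,0,0],
    [0,0,0,0,0,0],
    [0,0,0,0,0,0],
    [0,0,0,0,0,0],
    [0,0,0,0,0,0],
    [0,0,0,0,0,0],
    [0,0,0,0,0,0],
    [0,0,0,0,0,0],
  ],
  claw=1,
)

```text
t: 4.05
tool_pos: [0.4282, 0.319, 0.0275]
eef_rot: [[0.002, -0.867, -0.498], [0.001, -0.498, 0.867], [-1.0, -0.002, 0.0]]
wrist_force: [-1.0, -0.3, 5.8]
opening: 0.0293
```

move_arm(
  targets=[
    [0,0,0.02,0,0,0],
    [0,0,0.05,0,0,0],
    [0.02,-0.002,0.06,0,0,-0.05],
    [0.05,-0.005,0.06,0,0,-0.12],
    [0.08,-0.009,0.06,0,0,-0.19],
    [0.11,-0.013,0.06,0,0,-0.26],
    [0.14,-0.016,0.06,0,0,-0.32],
    [0.159,-0.018,0.06,0,0,-0.333],
    [0.159,-0.018,0.06,0,0,-0.333],
    [0.159,-0.018,0.06,0,0,-0.333],
  ],
)

```text
t: 5.05
tool_pos: [0.5862, 0.3, 0.0854]
eef_rot: [[-0.002, -1.0, 0.003], [-0.001, 0.003, 1.0], [-1.0, 0.002, -0.001]]
wrist_force: [-0.3, 1.4, -1.0]
opening: 0.0293
```

```bash
python3 look.py scene 410 310 70 b;python3 look.py top 156 180 50 b
```

```text
340 258 5.0 [0.58579975 0.30016968 0.08573275]
106 143 7.0 [0.58568925 0.30035366 0.08605637]
```

View pics/b_scene.png

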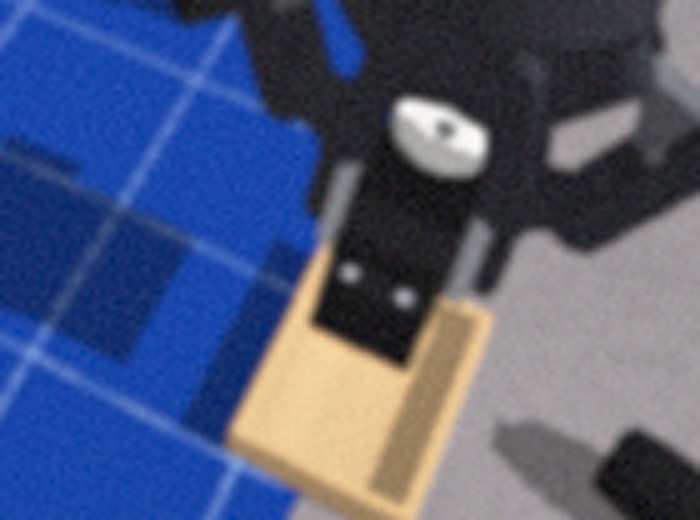

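View pics/b_top.png

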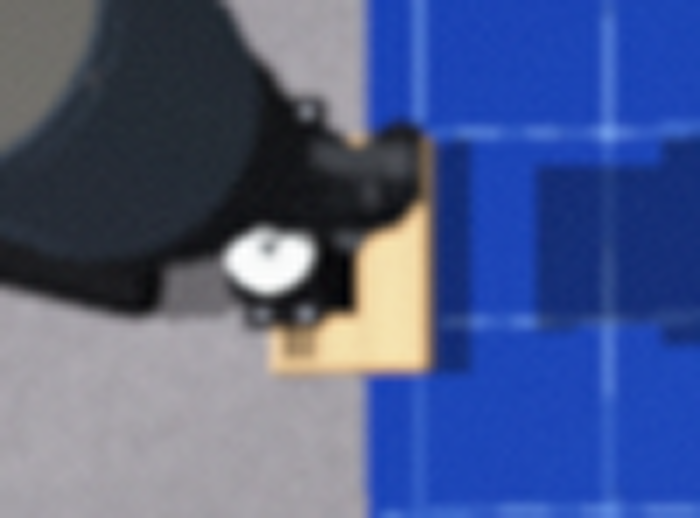

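```bash
python3 - <<'E'
from h import *
print(pix2z('scene',[(428-.4,285.4-.4)],.112), pix2z('top',[(106+270/7-.4,143+262/7-.4)],.112))
P=pix2z('scene',[(340+230/5,258+437/5),(340+415/5,258+519/5-1),(340+492/5,258+312/5)],.012);print(P)
E
```

```text
[[0.57364191 0.30012946 0.112     ]] [[0.5669121  0.29908125 0.112     ]]
[[0.63049028 0.27714047 0.012     ]
 [0.62445662 0.33198259 0.012     ]
 [0.54174346 0.33131371 0.012     ]]
```

move_arm(
  targets=[
    [0.001,0.002,-0.015,0,0,0],
    [0.001,0.002,-0.03,0,0,0],
    [0.001,0.002,-0.045,0,0,0],
    [0.001,0.002,-0.05,0,0,0],
    [0.001,0.002,-0.0545,0,0,0],
    [0.001,0.002,-0.0545,0,0,0],
    [0.001,0.002,-0.0545,0,0,0],
    [0.001,0.002,-0.0545,0,0,0],
  ],
)

```text
t: 5.95
tool_pos: [0.5877, 0.3025, 0.0321]
eef_rot: [[0.001, -1.0, 0.003], [0.0, 0.003, 1.0], [-1.0, -0.001, 0.0]]
wrist_force: [-0.7, 0.2, -1.8]
opening: 0.0297
```

move_arm(
  targets=[
    [0,0,0,0,0,0],
    [0,0,0,0,0,0],
    [0,0,0,0,0,0],
    [0,0,0,0,0,0],
    [0,0,0.02,0,0,0],
    [0,0,0.05,0,0,0],
    [0,0,0.09,0,0,0],
    [0,0,0.12,0,0,0],
    [0,0,0.12,0,0,0],
    [0,0,0.12,0,0,0],
  ],
  claw=-0.3,
)

```text
t: 6.95
tool_pos: [0.5877, 0.3026, 0.1527]
eef_rot: [[0.001, -1.0, 0.003], [0.002, 0.003, 1.0], [-1.0, -0.001, 0.002]]
wrist_force: [-0.6, 0.2, 0.1]
opening: 0.0555
```

move_arm(
  targets=[
    [-0.02,-0.015,0,0,0,-0.08],
    [-0.05,-0.038,0,0,0,-0.17],
    [-0.08,-0.06,0,0,0,-0.26],
    [-0.11,-0.083,-0.02,0,0,-0.35],
    [-0.134,-0.1015,-0.04,0,0,-0.44],
    [-0.134,-0.1015,-0.06,0,0,-0.482],
    [-0.134,-0.1015,-0.08,0,0,-0.482],
    [-0.134,-0.1015,-0.08,0,0,-0.482],
    [-0.134,-0.1015,-0.08,0,0,-0.482],
  ],
)

```text
t: 7.85
tool_pos: [0.4545, 0.1991, 0.0714]
eef_rot: [[-0.003, -0.727, 0.687], [0.001, 0.687, 0.727], [-1.0, 0.003, -0.002]]
wrist_force: [0.2, -0.6, 0.8]
opening: 0.0556
```

```bash
python3 look.py scene 384 252 50 c
```

```text
334 215 7.0 [0.45504658 0.19958569 0.07211372]
```

View pics/c_scene.png

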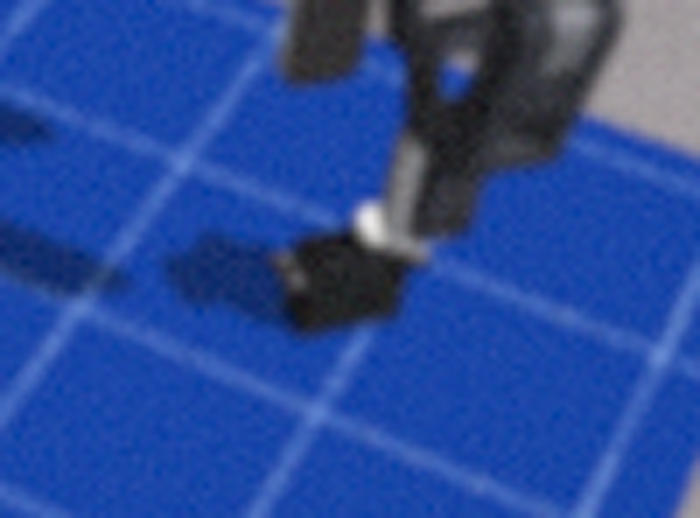

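The two fingertips, at crop (430,220) and (325,70), sit on opposite sides of the small servo at (345,280). Descending.

move_arm(
  targets=[
    [-0.001,0.001,-0.02,0,0,0],
    [-0.001,0.001,-0.04,0,0,0],
    [-0.001,0.001,-0.048,0,0,0],
    [-0.001,0.001,-0.048,0,0,0],
    [-0.001,0.001,-0.048,0,0,0],
  ],
)

```text
t: 8.4
tool_pos: [0.4547, 0.2007, 0.0247]
eef_rot: [[-0.001, -0.727, 0.687], [0.004, 0.687, 0.727], [-1.0, 0.004, 0.002]]
wrist_force: [0.3, 1.0, 0.5]
opening: 0.0553
```

move_arm(
  targets=[
    [0,0,0,0,0,0],
    [0,0,0,0,0,0],
    [0,0,0,0,0,0],
    [0,0,0,0,0,0],
    [0,0,0,0,0,0],
    [0,0,0,0,0,0],
    [0,0,0,0,0,0],
    [0,0,0,0,0,0],
  ],
  claw=1,
)

```text
t: 9.2
tool_pos: [0.4544, 0.2005, 0.0245]
eef_rot: [[-0.002, -0.727, 0.687], [0.004, 0.687, 0.727], [-1.0, 0.004, 0.002]]
wrist_force: [-1.0, 0.1, 5.0]
opening: 0.013
```

move_arm(
  targets=[
    [0,0,0.02,0,0,0],
    [0,0,0.05,0,0,0],
    [0.002,-0.03,0.06,0,0,0.07],
    [0.004,-0.06,0.06,0,0,0.15],
    [0.006,-0.1,0.06,0,0,0.23],
    [0.008,-0.14,0.06,0,0,0.31],
    [0.01,-0.17,0.06,0,0,0.39],
    [0.0105,-0.19,0.06,0,0,0.46],
    [0.0105,-0.1925,0.06,0,0,0.471],
    [0.0105,-0.1925,0.06,0,0,0.471],
  ],
)

```text
t: 10.2
tool_pos: [0.4643, 0.0074, 0.0836]
eef_rot: [[-0.004, -1.0, 0.02], [0.001, 0.02, 1.0], [-1.0, 0.004, 0.0]]
wrist_force: [-1.1, 0.3, -0.3]
opening: 0.0128
```

```bash
python3 look.py scene 294 215 50 d;python3 look.py top 272 224 40 d
```

```text
244 178 7.0 [0.46440563 0.00799191 0.08367108]
232 194 8.75 [0.46448115 0.00832915 0.08369112]
```

View pics/d_scene.png

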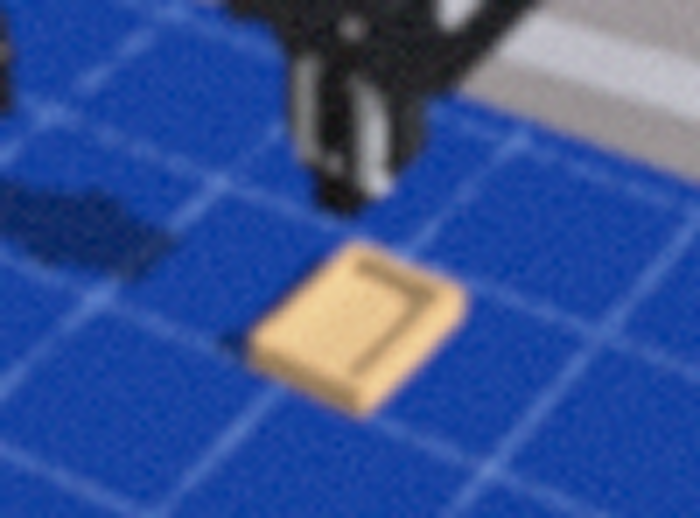

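View pics/d_top.png

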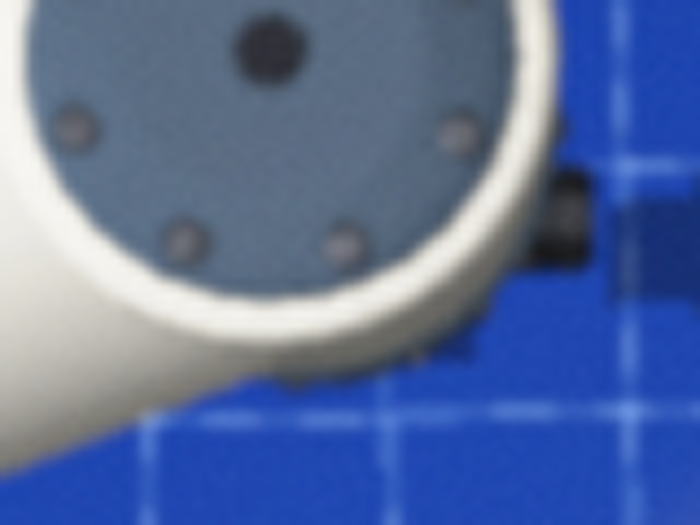

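```bash
python3 - <<'E'
from h import *
g=lambda L:[(244+x/7-.4,178+y/7-.4) for x,y in L]
print(pix2z('scene',g([(340,213)]),.059))
P=pix2z('scene',g([(357,241),(470,296),(362,402),(247,347)]),.012);print(P,P.mean(0))
print((proj('scene',[[.4795,.001,.059],[.4795,.015,.059]])-[244,178]+.4)*7)
E
```

```text
[[0.47399698 0.00939533 0.059     ]]
[[ 0.43345851 -0.00904593  0.012     ]
 [ 0.43721452  0.03382644  0.012     ]
 [ 0.49542581  0.03094426  0.012     ]
 [ 0.49361572 -0.01055643  0.012     ]] [0.46492864 0.01129209 0.012     ]
[[305.33771131 213.1896748 ]
 [346.40177247 229.774826  ]]
```

move_arm(
  targets=[
    [0.002,0.001,-0.015,0,0,0],
    [0.002,0.001,-0.03,0,0,0],
    [0.002,0.001,-0.045,0,0,0],
    [0.002,0.001,-0.05,0,0,0],
    [0.002,0.001,-0.0545,0,0,0],
    [0.002,0.001,-0.0545,0,0,0],
    [0.002,0.001,-0.0545,0,0,0],
    [0.002,0.001,-0.0545,0,0,0],
  ],
)

```text
t: 11.1
tool_pos: [0.4669, 0.0089, 0.0299]
eef_rot: [[-0.003, -1.0, 0.017], [0.001, 0.017, 1.0], [-1.0, 0.003, 0.001]]
wrist_force: [-0.1, 0.2, -0.7]
opening: 0.0124
```

```bash
python3 look.py scene 294 215 50 e
```

```text
244 178 7.0 [0.4668714  0.00885683 0.02981459]
```

View pics/e_scene.png

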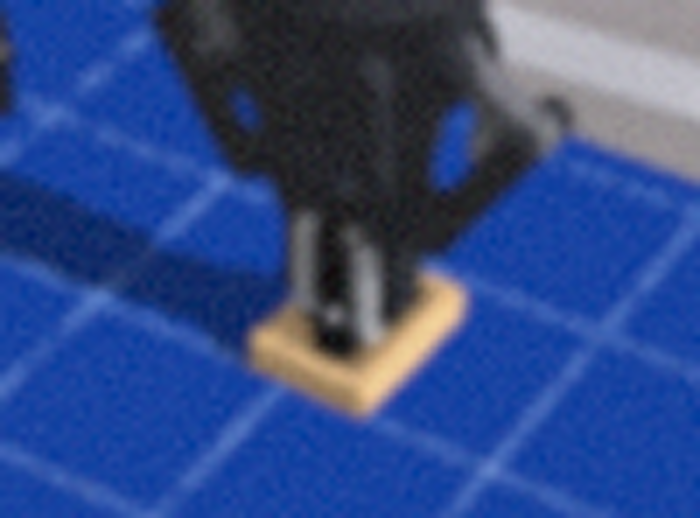

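move_arm(
  targets=[
    [0,0,-0.001,0,0,0],
    [0,0,-0.001,0,0,0],
  ],
)

```text
t: 11.35
tool_pos: [0.4668, 0.0088, 0.0285]
eef_rot: [[-0.003, -1.0, 0.017], [0.001, 0.017, 1.0], [-1.0, 0.003, 0.001]]
wrist_force: [0.7, 0.2, 0.4]
opening: 0.0126
```

move_arm(
  targets=[
    [0,0,0,0,0,0],
    [0,0,0,0,0,0],
    [0,0,0,0,0,0],
    [0,0,0,0,0,0],
    [0,0,0,0,0,0],
    [0,0,0.02,0,0,0],
    [0,0,0.05,0,0,0],
    [0,0,0.09,0,0,0],
    [0,0,0.12,0,0,0],
    [0,0,0.12,0,0,0],
  ],
  claw=-0.3,
)

```text
t: 12.35
tool_pos: [0.4692, 0.0092, 0.1528]
eef_rot: [[0.005, -1.0, 0.017], [0.002, 0.017, 1.0], [-1.0, -0.005, 0.002]]
wrist_force: [-0.0, 0.8, -0.0]
opening: 0.0553
```

move_arm(
  targets=[
    [0.03,0.02,0,0,0,-0.019],
    [0.07,0.044,0,0,0,-0.019],
    [0.11,0.07,0,0,0,-0.019],
    [0.15,0.095,0,0,0,-0.019],
    [0.177,0.111,-0.02,0,0,-0.019],
    [0.177,0.111,-0.05,0,0,-0.019],
    [0.177,0.111,-0.068,0,0,-0.019],
    [0.177,0.111,-0.068,0,0,-0.019],
    [0.177,0.111,-0.068,0,0,-0.019],
  ],
)

```text
t: 13.25
tool_pos: [0.6435, 0.1195, 0.0803]
eef_rot: [[-0.004, -0.999, 0.047], [-0.0, 0.047, 0.999], [-1.0, 0.004, -0.0]]
wrist_force: [0.2, -0.6, 0.2]
opening: 0.0556
```

```bash
python3 look.py scene 310 260 100 f
```

```text
210 185 3.5 [0.64405914 0.11971353 0.08141488]
```

View pics/f_scene.png

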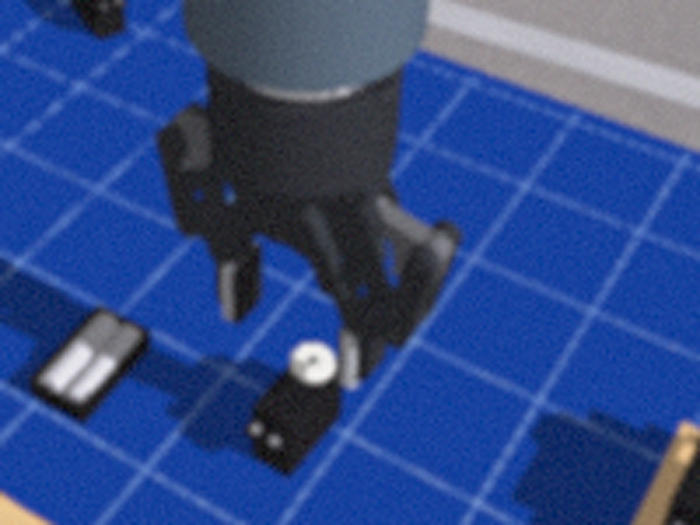

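Middle servo 1, with its horn at crop (313,362), lies between the fingertips at (237,310) and (355,370). The battery holder is clear. Descending to TCP z ≈ 0.026.

move_arm(
  targets=[
    [0.001,0.0005,-0.02,0,0,0],
    [0.001,0.0005,-0.04,0,0,0],
    [0.001,0.0005,-0.055,0,0,0],
    [0.001,0.0005,-0.055,0,0,0],
    [0.001,0.0005,-0.055,0,0,0],
  ],
)

```text
t: 13.8
tool_pos: [0.6453, 0.1203, 0.027]
eef_rot: [[-0.002, -0.999, 0.047], [0.001, 0.047, 0.999], [-1.0, 0.002, 0.001]]
wrist_force: [1.0, -0.1, 0.4]
opening: 0.0552
```

move_arm(
  targets=[
    [0,0,0,0,0,0],
    [0,0,0,0,0,0],
    [0,0,0,0,0,0],
    [0,0,0,0,0,0],
    [0,0,0,0,0,0],
    [0,0,0,0,0,0],
    [0,0,0,0,0,0],
  ],
  claw=1,
)

```text
t: 14.5
tool_pos: [0.6454, 0.1205, 0.0267]
eef_rot: [[-0.002, -0.999, 0.047], [0.001, 0.047, 0.999], [-1.0, 0.002, 0.001]]
wrist_force: [-0.9, 0.7, 5.9]
opening: 0.0211
```

move_arm(
  targets=[
    [0,0,0.02,0,0,0],
    [0,0,0.05,0,0,0],
    [-0.001,-0.03,0.07,0,0,0.01],
    [-0.003,-0.07,0.07,0,0,0.02],
    [-0.004,-0.11,0.07,0,0,0.03],
    [-0.005,-0.15,0.07,0,0,0.04],
    [-0.006,-0.19,0.07,0,0,0.056],
    [-0.007,-0.23,0.07,0,0,0.056],
    [-0.009,-0.27,0.07,0,0,0.056],
    [-0.01,-0.3,0.07,0,0,0.056],
  ],
)

```text
t: 15.5
tool_pos: [0.6336, -0.182, 0.0948]
eef_rot: [[-0.005, -0.999, -0.04], [0.0, -0.04, 0.999], [-1.0, 0.005, 0.001]]
wrist_force: [0.2, 0.3, -0.9]
opening: 0.021
```

move_arm(
  targets=[
    [-0.001,-0.04,0,0,0,0],
    [-0.002,-0.075,0,0,0,0],
    [-0.0025,-0.0915,0,0,0,0],
    [-0.0025,-0.0915,0,0,0,0],
    [-0.0025,-0.0915,0,0,0,0],
  ],
)

```text
t: 16.0
tool_pos: [0.6317, -0.2709, 0.0948]
eef_rot: [[-0.005, -0.999, -0.04], [0.001, -0.04, 0.999], [-1.0, 0.005, 0.001]]
wrist_force: [-0.2, 0.6, -0.5]
opening: 0.0208
```

```bash
python3 look.py scene 155 195 60 g;python3 look.py top 383 169 50 g
```

```text
95 150 5.833333333333333 [ 0.63194835 -0.27035     0.0949759 ]
333 132 7.0 [ 0.63209049 -0.27009901  0.09518897]
```

View pics/g_scene.png

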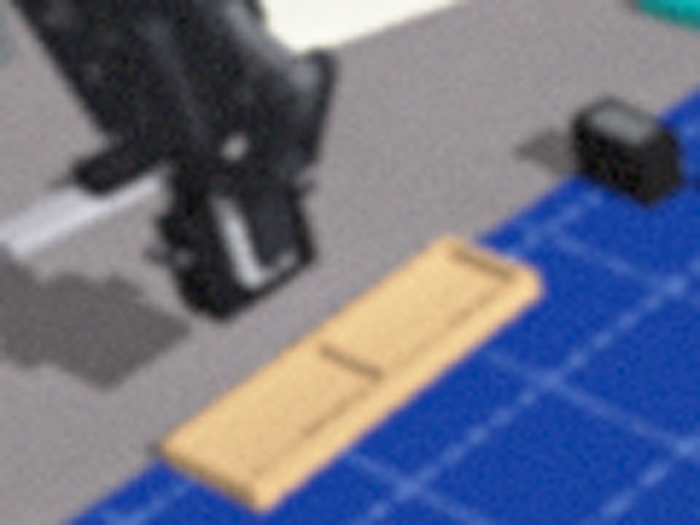

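View pics/g_top.png

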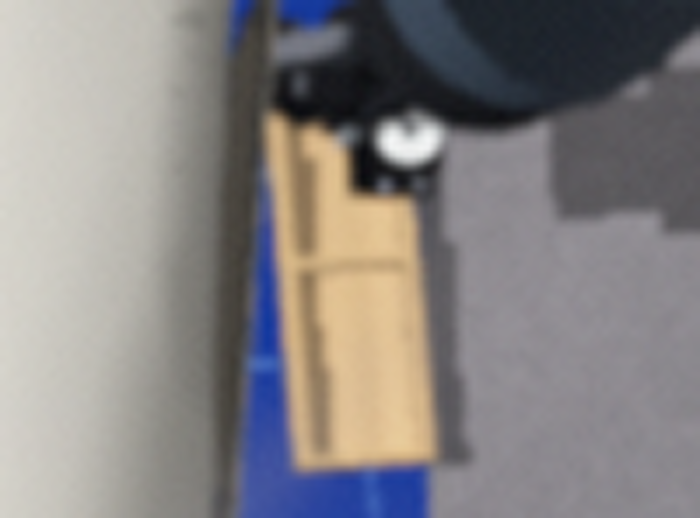

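```bash
python3 - <<'E'
from h import *
s=35/6;g=lambda L:[(95+x/s-.4,150+y/s-.4) for x,y in L]
P=pix2z('scene',g([(450,236),(545,274),(262,492),(162,446)]),.012)[:,:2];print(P.round(4),P.mean(0));d=P[2]+P[3]-P[0]-P[1];print(np.degrees(np.arctan2(d[1],d[0])),np.linalg.norm(d)/2)
z=.0682+.046
print(pix2z('top',[(333+408/7-.4,132+140/7-.4)],z), 'exp',.632-.0115,-.270)
E
```

```text
[[ 0.5218 -0.2978]
 [ 0.5195 -0.2468]
 [ 0.6675 -0.2413]
 [ 0.6708 -0.2915]] [ 0.59488875 -0.26935553]
2.2885735777346996 0.14860961211390755
[[ 0.6172914 -0.2703422  0.1142   ]] exp 0.6205 -0.27
```

move_arm(
  targets=[
    [0.001,0,-0.02,0,0,0],
    [0.001,0,-0.04,0,0,0],
    [0.001,0,-0.055,0,0,0],
    [0.001,0,-0.06,0,0,0],
    [0.001,0,-0.0642,0,0,0],
    [0.001,0,-0.0642,0,0,0],
    [0.001,0,-0.0642,0,0,0],
    [0.001,0,-0.0642,0,0,0],
  ],
)

```text
t: 16.9
tool_pos: [0.6334, -0.2713, 0.0319]
eef_rot: [[-0.003, -0.999, -0.041], [-0.0, -0.041, 0.999], [-1.0, 0.003, -0.0]]
wrist_force: [0.2, -0.0, -0.3]
opening: 0.0206
```

```bash
python3 look.py scene 155 195 60 i
```

```text
95 150 5.833333333333333 [ 0.63331536 -0.27136961  0.03177592]
```

View pics/i_scene.png

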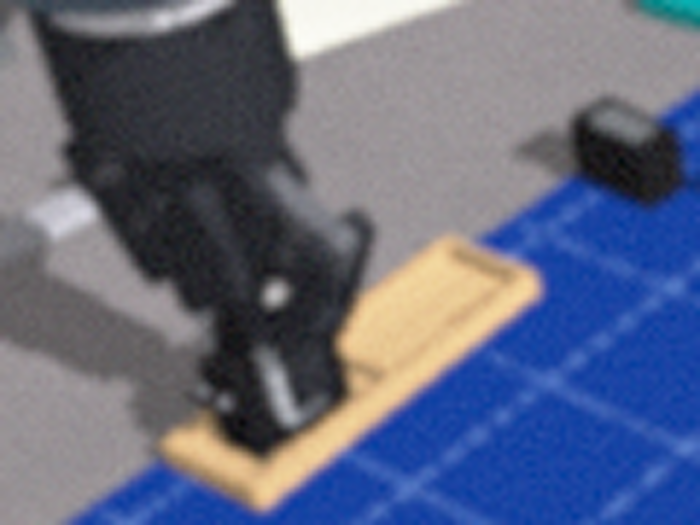

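move_arm(
  targets=[
    [0,0,-0.001,0,0,0],
    [0,0,-0.001,0,0,0],
  ],
)

```text
t: 17.15
tool_pos: [0.6333, -0.2715, 0.0308]
eef_rot: [[-0.003, -0.999, -0.041], [-0.0, -0.041, 0.999], [-1.0, 0.003, -0.0]]
wrist_force: [-1.1, 0.5, 1.6]
opening: 0.0213
```

move_arm(
  targets=[
    [0,0,0,0,0,0],
    [0,0,0,0,0,0],
    [0,0,0,0,0,0],
    [0,0,0,0,0,0],
    [0,0,0,0,0,0],
    [0,0,0.02,0,0,0],
    [0,0,0.05,0,0,0],
    [0,0,0.09,0,0,0],
    [0,0,0.12,0,0,0],
    [0,0,0.12,0,0,0],
  ],
  claw=-0.3,
)

```text
t: 18.15
tool_pos: [0.6354, -0.2725, 0.1563]
eef_rot: [[0.006, -0.999, -0.041], [-0.004, -0.041, 0.999], [-1.0, -0.005, -0.004]]
wrist_force: [0.3, -0.3, 0.9]
opening: 0.0555
```

move_arm(
  targets=[
    [-0.03,0.014,0,0,0,0.09],
    [-0.06,0.028,0,0,0,0.18],
    [-0.09,0.042,0,0,0,0.27],
    [-0.12,0.056,0,0,0,0.36],
    [-0.15,0.07,0,0,0,0.45],
    [-0.18,0.084,-0.01,0,0,0.54],
    [-0.207,0.096,-0.03,0,0,0.62],
    [-0.207,0.096,-0.06,0,0,0.686],
    [-0.207,0.096,-0.07,0,0,0.686],
    [-0.207,0.096,-0.07,0,0,0.686],
  ],
)

```text
t: 19.15
tool_pos: [0.4252, -0.1753, 0.079]
eef_rot: [[-0.005, -0.44, -0.898], [-0.003, -0.898, 0.44], [-1.0, 0.005, 0.003]]
wrist_force: [0.9, 0.3, 0.1]
opening: 0.0557
```

```bash
python3 look.py scene 237 182 50 j; python3 look.py top 350 200 100 j
```

```text
187 145 7.0 [ 0.42636438 -0.17555102  0.08016405]
250 125 3.5 [ 0.42703235 -0.17566692  0.08080833]
```

View pics/j_scene.png

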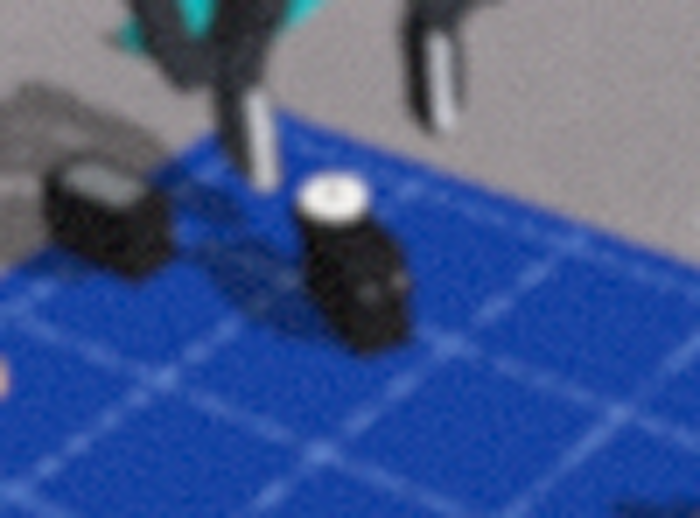

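View pics/j_top.png

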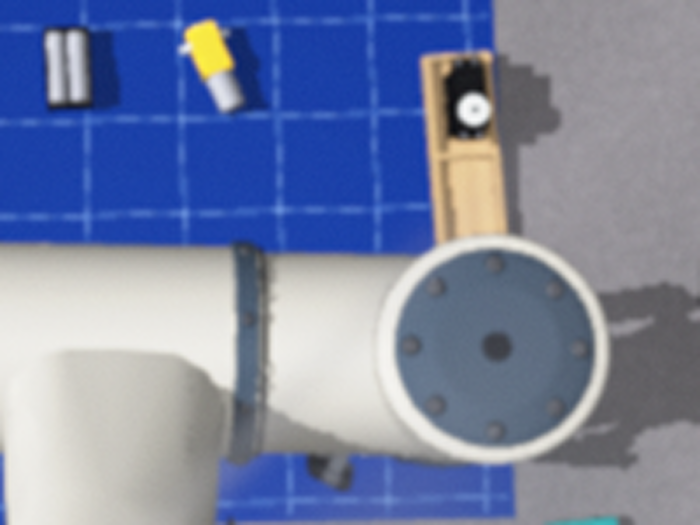

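Middle servo 1 stands in the far compartment, at top crop (468,98). Middle servo 2, with its horn at scene crop (333,198), lies between the fingertips, and the power block is clear.

move_arm(
  targets=[
    [0,0,-0.02,0,0,0],
    [0,0,-0.04,0,0,0],
    [0,0,-0.055,0,0,0],
    [0,0,-0.055,0,0,0],
    [0,0,-0.055,0,0,0],
  ],
)

```text
t: 19.75
tool_pos: [0.4271, -0.1756, 0.0261]
eef_rot: [[-0.001, -0.438, -0.899], [-0.004, -0.899, 0.438], [-1.0, 0.004, -0.001]]
wrist_force: [0.4, -0.3, 0.6]
opening: 0.0556
```

move_arm(
  targets=[
    [0,0,0,0,0,0],
    [0,0,0,0,0,0],
    [0,0,0,0,0,0],
    [0,0,0,0,0,0],
    [0,0,0,0,0,0],
    [0,0,0,0,0,0],
    [0,0,0,0,0,0],
  ],
  claw=1,
)

```text
t: 20.45
tool_pos: [0.4269, -0.1754, 0.0261]
eef_rot: [[0.0, -0.437, -0.9], [-0.004, -0.9, 0.437], [-1.0, 0.004, -0.002]]
wrist_force: [-0.9, 1.0, 6.6]
opening: 0.021
```

move_arm(
  targets=[
    [0,0,0.02,0,0,0],
    [0,0,0.05,0,0,0],
    [0,0,0.08,0,0,-0.08],
    [0.02,-0.015,0.08,0,0,-0.17],
    [0.04,-0.03,0.08,0,0,-0.26],
    [0.06,-0.044,0.08,0,0,-0.35],
    [0.08,-0.058,0.08,0,0,-0.44],
    [0.1,-0.073,0.08,0,0,-0.53],
    [0.12,-0.088,0.08,0,0,-0.61],
    [0.133,-0.097,0.08,0,0,-0.686],
  ],
)

```text
t: 21.45
tool_pos: [0.5598, -0.2731, 0.1045]
eef_rot: [[-0.005, -0.999, -0.035], [0.0, -0.035, 0.999], [-1.0, 0.005, 0.001]]
wrist_force: [0.1, -0.5, -1.5]
opening: 0.0212
```

move_arm(
  targets=[
    [0,0,0,0,0,0],
    [0,0,0,0,0,0],
    [0,0,0,0,0,0],
  ],
)

```text
t: 21.75
tool_pos: [0.5583, -0.2718, 0.1051]
eef_rot: [[-0.005, -0.999, -0.043], [0.001, -0.043, 0.999], [-1.0, 0.005, 0.001]]
wrist_force: [0.2, 0.5, -0.1]
opening: 0.021
```

```bash
python3 look.py scene 165 185 60 k;python3 look.py top 383 169 50 k
```

```text
105 140 5.833333333333333 [ 0.55832833 -0.27175773  0.10524407]
333 132 7.0 [ 0.55843845 -0.27180548  0.10536288]
```

View pics/k_scene.png

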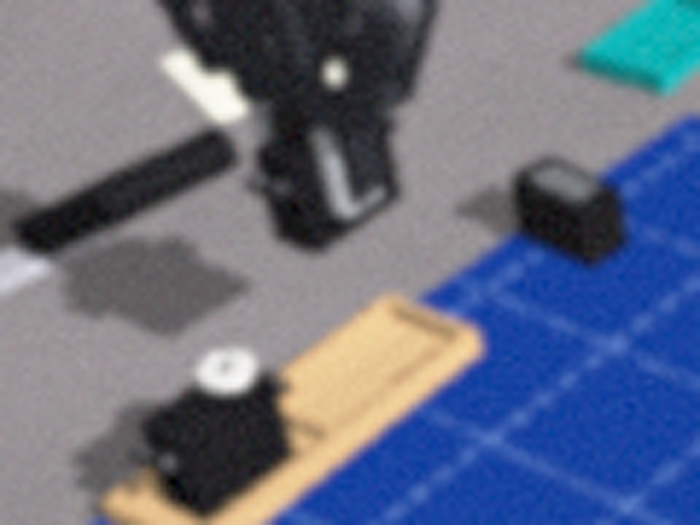

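View pics/k_top.png

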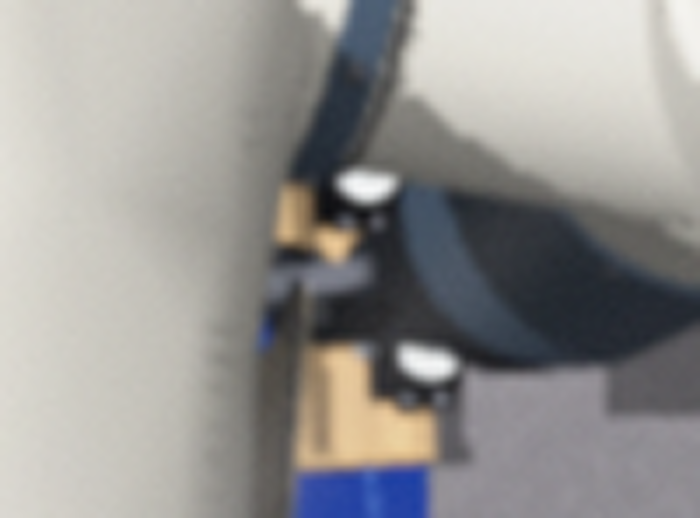

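move_arm(
  targets=[
    [0.001,0,-0.02,0,0,0],
    [0.001,0,-0.04,0,0,0],
    [0.001,0,-0.058,0,0,0],
    [0.001,0,-0.068,0,0,0],
    [0.001,0,-0.075,0,0,0],
    [0.001,0,-0.075,0,0,0],
    [0.001,0,-0.075,0,0,0],
    [0.001,0,-0.075,0,0,0],
  ],
)

```text
t: 22.65
tool_pos: [0.5603, -0.2723, 0.0306]
eef_rot: [[-0.003, -0.999, -0.041], [-0.0, -0.041, 0.999], [-1.0, 0.003, 0.0]]
wrist_force: [-0.4, -0.5, -0.5]
opening: 0.0211
```

```bash
python3 look.py scene 165 185 60 l; python3 - <<'E'
from h import *
print(pix2z('top',[(250+473/3.5-.3,125+110/3.5-.3)],.05))
E
```

```text
105 140 5.833333333333333 [ 0.56017858 -0.27233966  0.03045739]
[[ 0.62103733 -0.27107626  0.05      ]]
```

View pics/l_scene.png

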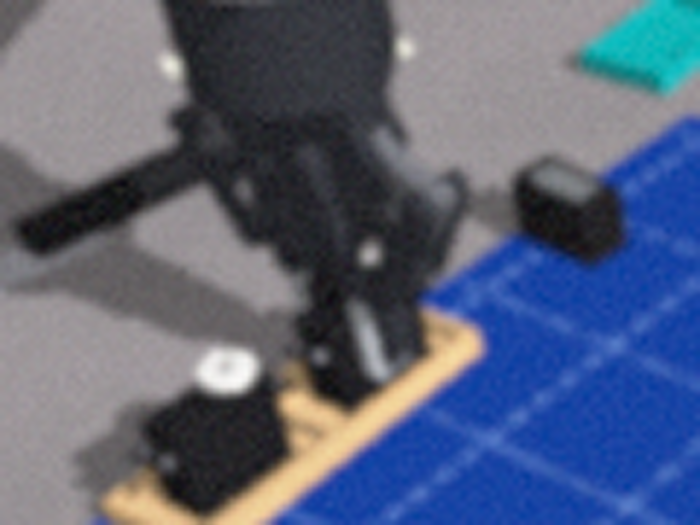

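Middle servo 2 is inside the near compartment, its bottom at about (345,400) in the crop. Releasing it, backing off, then checking all four.

move_arm(
  targets=[
    [0,0,0,0,0,0],
    [0,0,0,0,0,0],
    [0,0,0,0,0,0],
    [0,0,0,0,0,0],
    [0,0,0,0,0,0],
    [0,0,0.02,0,0,0],
    [0,0,0.05,0,0,0],
    [0,0,0.09,0,0,0],
    [0,0,0.13,0,0,0],
    [0,0,0.17,0,0,0],
  ],
  claw=-0.3,
)

```text
t: 23.7
tool_pos: [0.5597, -0.2722, 0.2018]
eef_rot: [[-0.004, -0.999, -0.041], [0.0, -0.041, 0.999], [-1.0, 0.004, 0.0]]
wrist_force: [1.1, -0.5, -0.7]
opening: 0.0556
```

move_arm(
  targets=[
    [-0.05,-0.02,0.05,0,0,0],
    [-0.1,-0.05,0.05,0,0,0],
    [-0.15,-0.08,0.05,0,0,0],
    [-0.2,-0.11,0.05,0,0,0],
    [-0.25,-0.14,0.05,0,0,0],
    [-0.3,-0.17,0.05,0,0,0],
    [-0.34,-0.2,0.05,0,0,0],
    [-0.36,-0.22,0.05,0,0,0],
    [-0.36,-0.22,0.05,0,0,0],
    [-0.36,-0.22,0.05,0,0,0],
  ],
)

```text
t: 24.7
tool_pos: [0.1965, -0.4941, 0.25]
eef_rot: [[-0.005, -0.999, -0.036], [0.0, -0.036, 0.999], [-1.0, 0.005, 0.0]]
wrist_force: [0.5, 0.4, -0.8]
opening: 0.0555
```

```bash
python3 - <<'E'
from m import *
names=['L','S','M1','M2'];zt=[.058,.038,.050,.050]
im,d=arm.read_camera('top');cv2.imwrite('pics/z_top.png',im[:,:,::-1]);sm,sd=arm.read_camera('scene');cv2.imwrite('pics/z_scene.png',sm[:,:,::-1])
C=[(156,179),(272,224),(383,157),(385,185)]
cr=lambda im,u,v,w:cv2.resize(im[v-w:v+w,u-w:u+w,::-1],(250,250),interpolation=cv2.INTER_CUBIC)
T=np.hstack([cr(im,*c,22) for c in C[:3]])
Q=[(412,325),(294,220),(150,205)]
cv2.imwrite('pics/z_c.png',np.vstack([T,np.hstack([cr(sm,*c,32) for c in Q])]))
ex=np.array([[.587-.015,.3025],[.4665-.0075,.0088],[.6333-.0115,-.2720],[.560-.0115,-.2728]])
g=[tuple(np.round(p).astype(int)) for p in proj('top',np.c_[ex,zt])];h1=horns('top',im,g,zt)
g=[tuple(np.round(p).astype(int)) for p in proj('scene',np.c_[ex,zt])];h2=horns('scene',sm,g,zt)
for n,a,b,e in zip(names,h1,h2,ex):print(n,a.round(4),b.round(4),'exp',e)
a=np.load('top0.npz')['im'];df=np.abs(a.astype(int)-im).max(2)
for n,(u,v) in dict(pb=(387,230),bat=(269,145),gm=(312,144)).items():print(n,df[v-12:v+12,u-12:u+12].max())
print(arm.sense()['tool_pos'])
E
```

```text
L [0.5729 0.3065 0.058 ] [nan nan nan] exp [0.572  0.3025]
S [0.4594 0.0087 0.038 ] [0.4585 0.0109 0.038 ] exp [0.459  0.0088]
M1 [ 0.6216 -0.2717  0.05  ] [ 0.6188 -0.278   0.05  ] exp [ 0.6218 -0.272 ]
M2 [ 0.5494 -0.2728  0.05  ] [ 0.5428 -0.2778  0.05  ] exp [ 0.5485 -0.2728]
pb 59
bat 6
gm 6
[ 0.19920322 -0.49254438  0.24992706]
  results = [sum_labels(input * grids[dir].astype(float), labels, index) / normalizer
```

View pics/z_c.png

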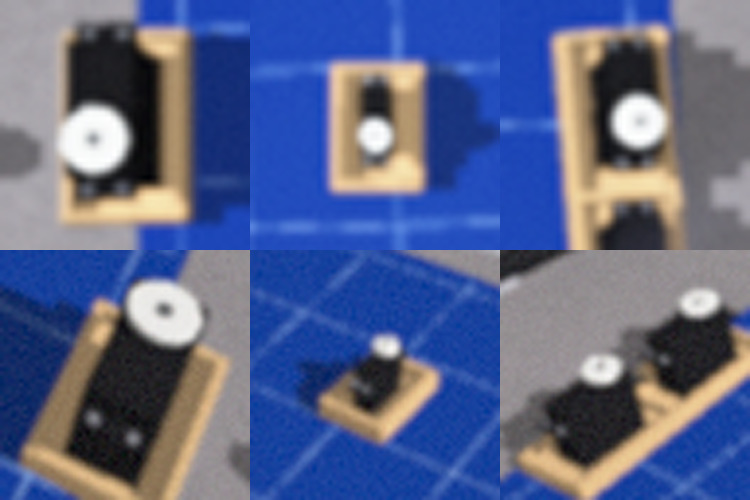

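View pics/z_top.png

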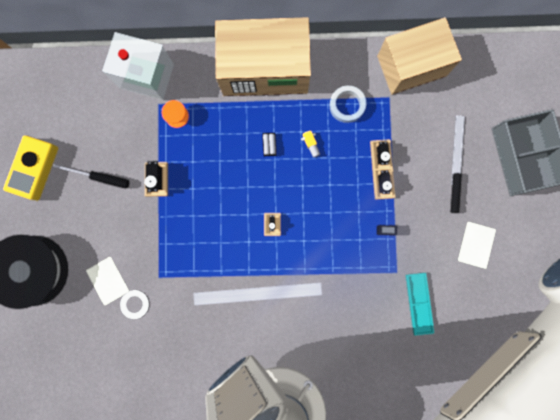

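Grey table leaked into some centroids, so I'm re-measuring with a higher threshold. I'm also checking the power block's difference, since its shadow surroundings changed.

```bash
python3 - <<'E'
from h import *
from scipy import ndimage as nd
t=cv2.imread('pics/z_top.png');s=cv2.imread('pics/z_scene.png')
def cen(im,u,v,th=185,w=9):
    r=im.min(2)[v-w:v+w+1,u-w:u+w+1].astype(float);m=np.clip(r-th,0,60);l,k=nd.label(m>0);c=l[w,w] or l[w+1,w-2];y,x=nd.center_of_mass(m*(l==c));return u-w+x,v-w+y
print('L',pix2z('top',[cen(t,150,182)],.058),pix2z('scene',[cen(s,423,309)],.058))
for n,p,z in(('M1',(.6218,-.272),.05),('M2',(.5485,-.2728),.05),('L',(.572,.3025),.058)):
    for c,im in(('top',t),('scene',s)):
        q=proj(c,[[*p,z]])[0].round().astype(int);print(n,c,q,pix2z(c,[cen(im,*q)],z).round(4))
a=cv2.imread('pics/top0.png');d=np.abs(a.astype(int)-t).max(2)[218:242,373:401];print(np.argwhere(d>15)[:40].tolist())
# large ear screws & height of horns by depth
K=arm.calibration
im,dep=arm.read_camera('scene');c=cloud('scene',dep);it,dt=arm.read_camera('top');ct=cloud('top',dt)
for n,p in dict(L=(.572,.3025),S=(.459,.0088),M1=(.6218,-.272),M2=(.5485,-.2728)).items():
    for cc in(c,ct):
        q=cc[(np.hypot(cc[...,0]-p[0],cc[...,1]-p[1])<.006)&(cc[...,2]>.028)];print(n,len(q),np.median(q[:,2]).round(4))
f=lambda x,y:(134+x/250*44-.4,157+y/250*44-.4)
P=pix2z('top',[f(105,32),f(105,186)],.0415);print('L screws ctr',P.mean(0),P[1]-P[0])
E
```

```text
L [[0.57342312 0.30253651 0.058     ]] [[0.57223346 0.30390975 0.058     ]]
M1 top [385 156] [[ 0.6217 -0.2715  0.05  ]]
M1 scene [142 203] [[ 0.6208 -0.2698  0.05  ]]
M2 top [387 186] [[ 0.5492 -0.2727  0.05  ]]
M2 scene [168 186] [[ 0.5472 -0.2708  0.05  ]]
L top [150 182] [[0.5734 0.3025 0.058 ]]
L scene [421 308] [[0.5723 0.3038 0.058 ]]
[[16, 0], [16, 1], [16, 2], [16, 3], [17, 0], [17, 1], [17, 2], [17, 3], [17, 4], [18, 0], [18, 1], [18, 2], [18, 3], [18, 4], [19, 0], [19, 1], [19, 2], [19, 3], [19, 4], [20, 0], [20, 1], [20, 2], [20, 3], [20, 4], [21, 0], [21, 1], [21, 2], [21, 3], [21, 4], [22, 0], [22, 1], [22, 2], [22, 3], [22, 4], [23, 0], [23, 1], [23, 2], [23, 3]]
L 40 0.0583
L 19 0.0577
S 21 0.0372
S 19 0.0362
M1 16 0.0501
M1 19 0.0488
M2 12 0.0492
M2 17 0.0491
L screws ctr [0.58948127 0.30191649 0.0415    ] [-6.79010052e-02 -5.32001361e-06  0.00000000e+00]
```

```bash
python3 -c "
from plant import arm
print(arm.finish_job())"
```

```text
the job is handed in; nothing more can be done
None
```

All four servos are in their trays and the job is handed in. It took about 25 s of the 112 s allowed, and no verdict is reported.

- **Placement:** The largest servo is in the large tray, the smallest in the smallest tray, and one middle servo is in each compartment of the long tray. The turquoise look-alike was left alone.
- **Position:** From the last pictures, each servo is within about 3 mm of its compartment centre. The two cameras agree to about 2 mm.
- **Seating:** Depth readings put the horn tops at 58, 37, 50 and 49 mm, where 58, 38, 50 and 50 mm would mean standing on the tray floor. All look upright and lined up.
- **Other objects:** The battery holder and gear motor show no change in the top view. Around the power block the picture changed only where the moved servo's shadow had been.
- **Disagreements:** The first horn check gave 4–8 mm offsets and one failed reading, because grey table leaked into the white mask. A stricter threshold removed these. While servos hung in the gripper, some readings disagreed by 3–5 mm, but the final ones do not show this.

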